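# Hold a sample vial in the reader's slot

## Robot

A 6-joint arm with a two-finger parallel gripper is mounted at the origin on the work surface. World frame = base frame: x ahead of the robot, y to its left, z up, the work surface at z = 0. Lengths are in m, angles in rad, forces in N, time in s.
With the tool pointing down it reaches from about 0.25 to 0.725 m from the base axis. Payload 4 kg.
Tool frame: the origin (TCP) lies on the centre line of the jaws, within the pads' length; the fingertips stand 11 mm ahead of it and the grasp point (between the pads) lies 8 mm behind it; z points along the fingers, x is the direction in which the jaws open and shut, and the axes are right-handed (so a half turn about z gives the same grasp; the last joint's range is limited). The gripper opens to 85 mm and grips with 20 to 120 N. Pads are 22 mm wide; open, the fingers measure 114 mm over their backs; the gripper's body (76 mm by 85 mm) begins 54 mm behind the grasp point. The pads swing forward as they close: fully open they stand 13 mm farther back than shut.
Start: joints at [-1.222, 0.241, 0.005, 1.335, 0, 1.571], TCP at [0.171, -0.47, 0.219] pointing down, gripper open.
Joint ranges: [-2.72, 2.72], [-1.05, 1.87], [-1.09, 1.28], [-1.99, 2.15], [-1.42, 1.44], [-3.14, 3.14]. Speed limits (rad/s): [2.79, 2.79, 3.14, 3.14, 3.14, 3.14].

## Interface

Orientations are given as a unit quaternion [x, y, z, w].
In Python, from workcell import bot, viewer, order gives the robot as it stands. The module is installed in compiled form; this text tells all that it offers.
- The arm moves only by the tool send_rows, never from a script. Its argument "increments" is a list that holds one entry, the list of rows, each a list of 4 numbers: the shift along the tool's x, y, z in m, then the turn about the tool's z in degrees. A call has exactly 8 rows; each row shifts and turns the pose as measured when the row begins, along the tool's axes as they then stand; what a row does not reach is not made up. A row lasts 1/10 s, in which the tool goes at most 50 mm and 8.59 degrees, less where a joint would pass 70% of its speed; a pose out of reach is approached as far as the arm can. A call is refused whole if a number of a shift passes 0.05 or a number of a turn 8.59, either way. A call with a gripper value outside its range is refused whole. "hand" is the closure, from -1 (fully open) to 1 (shut), so that 0 is half open, set as the call begins (left out, the last holds). The fingers move at their own pace and stop on an object; the grip force is fixed at half the most. Time passes only in rows, so rows that do not move let the fingers close, or fill a call up. It gives the time, the measured TCP pose, the force and the opening at its end, in the units of the state.
- bot.get_obs(): the state, without advancing time (a new reading comes with each control period).
- viewer.camera(name): name is "side" or "top"; returns a dict with "image" (480x640x3 uint8, red, green, blue), "range_z" (480x640 float32, m along the optical axis (not along the pixel's ray), 0 where there is no reading), "camera_matrix" (3x3 intrinsics, pixels), "eye" and "rotation" of the camera in the world. Camera axes: x right, y down, z forward; pixel columns grow to the right and rows downward; lengths in m; the calibration is good to about 2 mm. A picture is of the moment at which its call begins.
- order.job_done(): hands the job in, once; it reports no verdict.
The state is a dict: "clock": time; "joint_pos": joint angles; "joint_vel": joint speeds; "tau": joint torques, N m; "eef_pos": TCP position; "tool_rot": TCP orientation; "ft_force": force on the tool from outside, world axes, zero at the start; "ft_torque": the same for the moment, N m; "grip_width": finger opening in m.
Only numpy, scipy, OpenCV 4.12 (cv2) and the standard library are available. Lean on these libraries where they do the work, as an engineer would, in place of code of your own. Each camera call takes 0.05 s, during which the arm holds its last target.

## Task

Take the flat vial with the blue cap out of the rack and pass it upright down through the slot in the reader's metal guard plate until the blue band on its body is level with the top of the plate, and finish still holding it there in the gripper: do not let go of it, and do not leave it pressed hard against the slot. Leave the other two vials, the cup and the jar where they stand.

Things in the scene. Friction and masses are not known exactly. Their poses are not given: they have to be found in the camera images.
- vial_blue: Sealed flat vial with cap and band in blue, 110 mm tall. White body 14 mm (its x) by 30 mm (its y) by 72 mm high; short thinner neck; cap 14 mm (x) by 26 mm (y), from 78 to 110 mm above the underside, the part to grip across its 14 mm. Origin: centre of its underside, z up when upright. 60 to 130 g. The one to take. Its fit is the same either way round (half turn).
- vial_blue_band (a point): Centre of the blue vial at the middle of its 8 mm high blue band, 45 mm above the vial's underside.
- reader: Fixed grey box with an aluminium guard plate as its top, 140 mm (x) by 160 mm (y) by 110 mm high; a clear window on its +x side. Origin: centre of its underside. It stands upright, at any yaw within about 23 degrees of square, left or right of the rack.
- slot (a point): Centre of the slot at the top face of the guard plate, 110 mm above the table, in the centre of the reader. The slot is 16 mm along the reader's x and 32 mm along its y (2 mm more than the vial each way), with 2 mm chamfers; the plate is 12 mm thick. Below is an empty chamber whose floor lies 102 mm below the plate's top: a vial let go falls too deep.
- rack: Fixed grey block, 60 mm (x) by 210 mm (y) by 50 mm high, with three holes 65 mm apart along its y, each 17 mm (x) by 33 mm (y) and 40 mm deep (hole floor 10 mm above the table). One vial stands in each hole, its x and y axes along the rack's; which is in which hole varies. Origin: centre of the underside.
- vial_orange: Sealed flat vial with cap and band in orange, 110 mm tall. White body 14 mm (its x) by 30 mm (its y) by 72 mm high; short thinner neck; cap 14 mm (x) by 26 mm (y), from 78 to 110 mm above the underside, the part to grip across its 14 mm. Origin: centre of its underside, z up when upright. 60 to 130 g. Bystander in the rack.
- vial_green: Sealed flat vial with cap and band in green, 110 mm tall. White body 14 mm (its x) by 30 mm (its y) by 72 mm high; short thinner neck; cap 14 mm (x) by 26 mm (y), from 78 to 110 mm above the underside, the part to grip across its 14 mm. Origin: centre of its underside, z up when upright. 60 to 130 g. Bystander in the rack.
- cup: White cup, bystander, rim 68 mm across, 55 mm high. Origin: centre of its underside.
- jar: Amber jar with grey lid, bystander, 60 mm across, 85 mm high. Origin: centre of its underside.

How it is judged:
By the outcome, as a careful person would: the job done as asked, in the order asked, and still so for the second after the job is handed in, while the arm keeps its last pose, push and grip.
It also fails if it takes over 51 s, if anything falls off the work surface, if the arm or the gripper's body presses on something with over 40 N, if the wrist force passes 120 N, or if a joint passes its speed limit or range.

## Working session

There is one attempt and no reset: what is moved stays moved. The work goes in short steps, Python scripts to look and compute and a tool call to move; the robot and the scene stay as the last step left them, time stands still between calls to the robot, and variables do not carry over. Pictures are saved under pics/ and viewed, and the job is handed in when it is done.

Besides the shell and the picture viewer there is one more tool, called after "Emit:" as a command line: name --argument value ..., lists and objects as JSON in quotes. send_rows: Moves the arm, as the interface text tells. Its arguments: {"type":"object","properties":{"increments":{"type":"array","items":{"type":"array","items":{"type":"array","items":{"type":"number"}}}},"hand":{"type":"number"}},"required":["increments"]}

```bash
mkdir -p pics; cat > h.py <<'E'
import numpy as np,cv2
from workcell import bot,viewer,order
def cam(n,tag):
    c=viewer.camera(n); cv2.imwrite(f'pics/{tag}.png',c['image'][:,:,::-1]); np.savez(f'{tag}.npz',**c); return c
def world(c):
    K=np.array(c['camera_matrix']);R=np.array(c['rotation']);
    if R.shape!=(3,3):
        from scipy.spatial.transform import Rotation as Ro; R=Ro.from_quat(R).as_matrix()
    z=c['range_z'];v,u=np.mgrid[:480,:640]
    p=np.stack([(u-K[0,2])/K[0,0]*z,(v-K[1,2])/K[1,1]*z,z],-1)
    return p@R.T+np.array(c['eye'])
E
python3 - <<'E'
from h import *
for n in('top','side'):
    c=cam(n,n+'0'); print(n,c['eye'],c['rotation'],c['camera_matrix'])
o=bot.get_obs(); print({k:np.round(v,3) for k,v in o.items()})
E
```

```text
top [0.51989897 0.04727616 1.2739049 ] [ 0.70771304 -0.70574857  0.02581965 -0.01986339] [[574.25543029   0.         321.45188667]
 [  0.         574.25543029 245.00259687]
 [  0.           0.           1.        ]]
side [0.25903235 0.80347579 0.7668888 ] [-0.21844377  0.87513865 -0.4214627   0.0937222 ] [[533.40121423   0.         318.80928852]
 [  0.         533.40121423 242.98270828]
 [  0.           0.           1.        ]]
{'clock': np.float64(0.1), 'joint_pos': array([-1.222,  0.241,  0.004,  1.335,  0.   ,  1.571]), 'joint_vel': array([-0.002, -0.002,  0.003, -0.001,  0.   ,  0.001]), 'tau': array([ 0.0000e+00, -3.7314e+01,  2.5301e+01,  1.1000e-02, -0.0000e+00,
        0.0000e+00]), 'eef_pos': array([ 0.171, -0.469,  0.218]), 'tool_rot': array([ 0.819, -0.574, -0.001, -0.001]), 'ft_force': array([ 0.114, -0.516, -0.529]), 'ft_torque': array([-0.019,  0.025, -0.039]), 'grip_width': np.float64(0.085)}
```

View pics/top0.png

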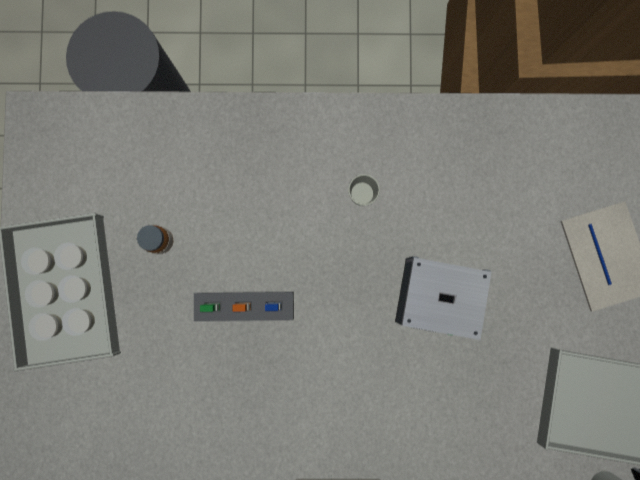

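View pics/side0.png

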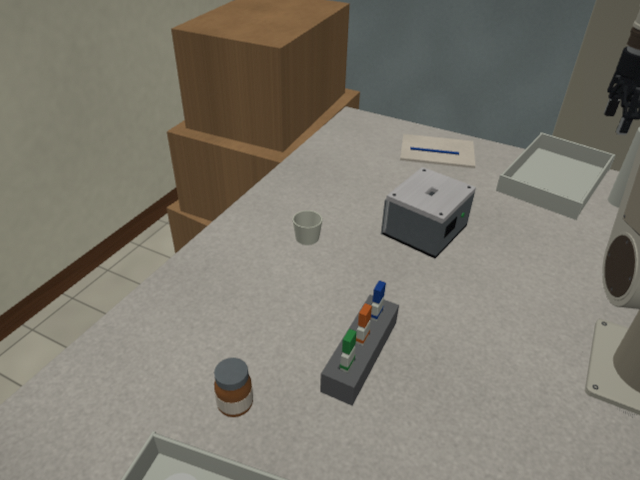

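The top view shows the blue cap at pixel (273,307), the right end of the rack, and the slot at (447,298) in a slightly turned reader. The gripper is at the bottom right.

```bash
cat > m.py <<'E'
from h import *
def rect(P,m,n):
    q=P[m]; (c,s,a)=cv2.minAreaRect((q[:,:2]*1000).astype(np.float32)); print(n,len(q),'c',np.round(c,1),'s',np.round(s,1),'a',round(a,2),'z',np.round(np.percentile(q[:,2],[5,50,95]),4),'mean',q[:,:2].mean(0).round(4))
def hull(im_mask): pass
if __name__=='__main__':
  for n in('top','side'):
    c=dict(np.load(n+'0.npz')); P=world(c); im=c['image'].astype(int)
    r,g,b=im[...,0],im[...,1],im[...,2]; z=P[...,2]
    x,y=P[...,0],P[...,1]
    work=(abs(x-.45)<.3)&(abs(y)<.4)
    rect(P,(b>r+60)&(b>g+40)&(z>.09)&(y>0)&work,'bluecap')
    rect(P,(b>r+60)&(b>g+40)&(z>.115)&(y>0)&work,'bluecap top')
    rect(P,(r>b+60)&(z>.115)&(y>0.0)&work&(y<.3),'orange')
    rect(P,(g>r+40)&(z>.115)&(y>0)&work,'green')
    rect(P,(abs(z-.05)<.004)&work&(y>0.03)&(y<.37)&(x>.33)&(x<.48),'rack')
    rect(P,(abs(z-.11)<.006)&work&(y<-.05),'reader')
    t=(abs(z-.11)<.006)&work&(y<-.05)
    rect(P,(z<.09)&(cv2.morphologyEx(t.astype('uint8'),cv2.MORPH_CLOSE,np.ones((25,25)))>0),'hole')
E
python3 m.py
python3 - <<'E'
import cv2
for n,(x,y) in (('top',(180,250)),('side',(320,160))):
    im=cv2.imread(f'pics/{n}0.png')
    w=(320,100) if n=='top' else (160,240)
    s=2.4 if n=='top' else 2.5
    cv2.imwrite(f'pics/{n}0z.png',cv2.resize(im[y:y+w[1],x:x+w[0]],None,fx=s,fy=s,interpolation=cv2.INTER_CUBIC))
E
```

```text
bluecap 88 c [469.9 138.2] s [11.8 24.3] a 0.91 z [0.1077 0.1196 0.1235] mean [0.47   0.1381]
bluecap top 78 c [469.9 138.2] s [11.8 24.3] a 0.91 z [0.1168 0.12   0.1236] mean [0.4693 0.1382]
orange 84 c [467.9 202. ] s [24.4 12.4] a 89.32 z [0.1172 0.1201 0.1237] mean [0.4683 0.2027]
green 88 c [467.9 268. ] s [25.2 12.2] a 89.67 z [0.1166 0.1202 0.1239] mean [0.4678 0.2677]
rack 1403 c [458.5 203.2] s [ 42.5 208.4] a 0.13 z [0.0471 0.0503 0.0534] mean [0.457  0.2017]
reader 5328 c [ 487.3 -216.1] s [161.7 140.2] a 79.66 z [0.1064 0.1102 0.1136] mean [ 0.4869 -0.2155]
hole 115 c [ 484.6 -237.5] s [32.1 17. ] a 80.69 z [0.004  0.0083 0.0128] mean [ 0.4846 -0.2374]
bluecap 76 c [468.8 139.8] s [25.5 12.6] a 89.22 z [0.1175 0.1205 0.1223] mean [0.4684 0.1413]
bluecap top 73 c [469.  139.2] s [12.4 25. ] a 2.85 z [0.118  0.1205 0.1223] mean [0.4686 0.1411]
orange 107 c [468.5 204.7] s [13.7 26.9] a 0.69 z [0.1171 0.1203 0.1223] mean [0.468  0.2059]
green 113 c [467.3 270. ] s [12.6 26.1] a 0.89 z [0.1169 0.1201 0.1226] mean [0.467  0.2705]
rack 1616 c [459.7 203.3] s [ 42.1 213.3] a 0.59 z [0.0477 0.0506 0.0527] mean [0.4539 0.2195]
reader 2598 c [ 488.6 -216. ] s [168.9 142. ] a 79.55 z [0.1072 0.1106 0.1128] mean [ 0.4865 -0.2077]
hole 18 c [ 506. -292.] s [ 5.7 13.5] a 71.07 z [0.0482 0.0545 0.0606] mean [ 0.5053 -0.2919]
```

View pics/top0z.png

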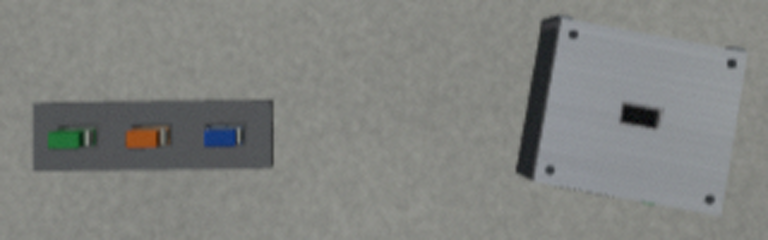

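```bash
cat > plan.py <<'E'
from h import *
from scipy.spatial.transform import Rotation as Ro
import sys
def st():
    o=bot.get_obs(); R=Ro.from_quat(o['tool_rot']).as_matrix(); phi=np.degrees(np.arctan2(R[1,0],R[0,0]))
    return o,R,phi
def plan(x,y,z,phi_t,n=8):
    o,R,phi=st(); p=np.array(o['eef_pos']); t=np.array([x,y,z])
    print('t',round(float(o['clock']),2),'p',p.round(4),'phi',round(phi,2),'tilt z',R[:,2].round(4),'w',o['grip_width'],'F',np.round(o['ft_force'],2))
    d=t-p; dphi=(phi_t-phi+180)%360-180
    out=[]
    for i in range(n):
        k=n-i; s=d/k; L=np.linalg.norm(s); s=s*min(1,.045/max(L,1e-9)); w=np.clip(dphi/k,-8.5,8.5)
        f=np.radians(phi); xt=np.array([np.cos(f),np.sin(f)]);yt=np.array([np.sin(f),-np.cos(f)])
        out.append([round(float(s[:2]@xt),4),round(float(s[:2]@yt),4),round(float(-s[2]),4),round(float(-w),2)])
        d=d-s; phi+=w; dphi-=w
    print(out,'left',d.round(3),round(dphi,2))
if __name__=='__main__': plan(*map(float,sys.argv[1:5]))
E
python3 plan.py .469 .139 .22 0.6
python3 - <<'E'
from h import *
from scipy.spatial.transform import Rotation as Ro
from m import *
c=dict(np.load('top0.npz')); P=world(c); im=c['image'].astype(int)
K=c['camera_matrix'];R=Ro.from_quat(c['rotation']).as_matrix();e=c['eye']
m=np.zeros((480,640),bool); m[285:312,430:465]=im[285:312,430:465].sum(-1)<200
v,u=np.nonzero(m); r=np.stack([(u-K[0,2])/K[0,0],(v-K[1,2])/K[1,1],np.ones(len(u))],-1)@R.T
q=e+r*((.11-e[2])/r[:,2])[:,None]
print(len(q),q.mean(0),cv2.minAreaRect((q[:,:2]*1000).astype(np.float32)))
E
```

```text
t 0.1 p [ 0.1707 -0.4693  0.2184] phi -70.02 tilt z [-6.0e-04  1.8e-03 -1.0e+00] w 0.08537055368495937 F [ 0.11 -0.52 -0.53]
[[-0.0312, -0.0324, -0.0001, -8.5], [-0.0261, -0.0367, -0.0001, -8.5], [-0.0204, -0.0401, -0.0001, -8.5], [-0.0142, -0.0427, -0.0001, -8.5], [-0.0077, -0.0443, -0.0001, -8.5], [-0.0011, -0.045, -0.0001, -8.5], [0.0056, -0.0447, -0.0001, -8.5], [0.0121, -0.0433, -0.0001, -8.5]] left [0.14  0.285 0.001] 2.62
105 [ 0.48859141 -0.21474616  0.11      ] ((488.7137145996094, -214.8235321044922), (29.50054168701172, 14.278578758239746), 80.7007064819336)
```

Emit:
send_rows --hand -1 --increments '[[[-0.031,-0.032,0,-8.5],[-0.026,-0.037,0,-8.5],[-0.02,-0.04,0,-8.5],[-0.014,-0.043,0,-8.5],[-0.008,-0.044,0,-8.5],[-0.001,-0.045,0,-8.5],[0.006,-0.045,0,-8.5],[0.012,-0.043,0,-8.5]]]'

```text
clock: 0.9
eef_pos: [0.3275, -0.1377, 0.215]
tool_rot: [1.0, -0.01, -0.002, -0.003]
ft_force: [0.8, -0.3, 0.0]
grip_width: 0.0854
```

```bash
python3 plan.py .469 .139 .22 0.6
```

```text
t 0.9 p [ 0.3275 -0.1377  0.215 ] phi -1.19 tilt z [-0.003   0.0053 -1.    ] w 0.08543779727318813 F [ 0.85 -0.34  0.04]
[[0.017, -0.0349, -0.0006, -0.22], [0.0171, -0.0349, -0.0006, -0.22], [0.0172, -0.0348, -0.0006, -0.22], [0.0174, -0.0347, -0.0006, -0.22], [0.0175, -0.0347, -0.0006, -0.22], [0.0176, -0.0346, -0.0006, -0.22], [0.0178, -0.0345, -0.0006, -0.22], [0.0179, -0.0345, -0.0006, -0.22]] left [0. 0. 0.] 0.0
```

Emit:
send_rows --increments '[[[0.017,-0.035,0,-0.2],[0.017,-0.035,0,-0.2],[0.017,-0.035,-0.001,-0.2],[0.0175,-0.035,-0.001,-0.2],[0.0175,-0.035,-0.001,-0.2],[0.0175,-0.035,-0.001,-0.2],[0.018,-0.034,-0.001,-0.2],[0.018,-0.034,0,-0.3]]]'

```text
clock: 1.7
eef_pos: [0.4691, 0.154, 0.219]
tool_rot: [1.0, 0.009, -0.003, -0.002]
ft_force: [1.3, -0.2, 0.2]
grip_width: 0.0854
```

```bash
python3 plan.py .469 .1395 .15 0.6
python3 - <<'E'
from h import *
c=cam('top','t1');cv2.imwrite('pics/t1z.png',cv2.resize(c['image'][240:360,160:360,::-1],None,fx=4,fy=4,interpolation=2))
c=cam('side','s1');cv2.imwrite('pics/s1z.png',cv2.resize(c['image'][130:430,260:460,::-1],None,fx=2,fy=2,interpolation=2))
E
```

```text
t 1.7 p [0.4691 0.154  0.219 ] phi 0.97 tilt z [-0.0059  0.0037 -1.    ] w 0.08539601203682765 F [ 1.29 -0.25  0.17]
[[-0.0, 0.0018, 0.0086, 0.05], [-0.0, 0.0018, 0.0086, 0.05], [-0.0, 0.0018, 0.0086, 0.05], [-0.0, 0.0018, 0.0086, 0.05], [-0.0, 0.0018, 0.0086, 0.05], [-0.0, 0.0018, 0.0086, 0.05], [-0.0, 0.0018, 0.0086, 0.05], [-0.0, 0.0018, 0.0086, 0.05]] left [0. 0. 0.] 0.0
```

View pics/s1z.png

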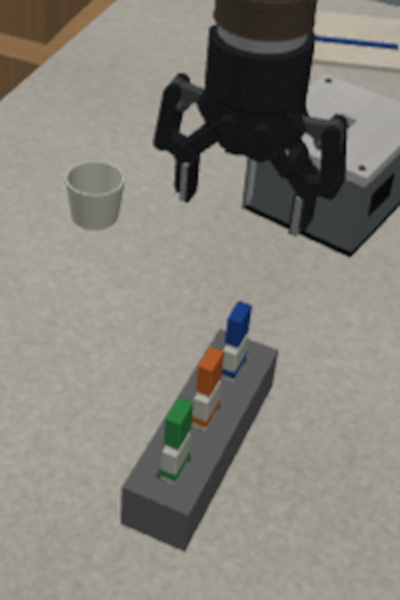

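The gripper straddles the blue cap (about (238,320) in the zoom). Going down.

Emit:
send_rows --increments '[[[0,0.002,0.009,0],[0,0.002,0.009,0],[0,0.002,0.009,0],[0,0.002,0.009,0],[0,0.002,0.009,0],[0,0.002,0.009,0],[0,0.002,0.009,0.1],[0,0.001,0.005,0.1]]]'

```text
clock: 2.6
eef_pos: [0.4669, 0.1359, 0.1429]
tool_rot: [1.0, 0.007, -0.005, -0.001]
ft_force: [0.4, -0.1, -0.3]
grip_width: 0.085
```

```bash
python3 plan.py .469 .1395 .097 0.6
python3 - <<'E'
from h import *
c=cam('side','s2');cv2.imwrite('pics/s2z.png',cv2.resize(c['image'][180:380,300:460,::-1],None,fx=3,fy=3,interpolation=2))
E
```

```text
t 2.6 p [0.4669 0.1359 0.1429] phi 0.75 tilt z [-0.0103  0.0027 -0.9999] w 0.08498887014818321 F [ 0.38 -0.05 -0.3 ]
[[0.0003, -0.0004, 0.0057, 0.02], [0.0003, -0.0004, 0.0057, 0.02], [0.0003, -0.0005, 0.0057, 0.02], [0.0003, -0.0005, 0.0057, 0.02], [0.0003, -0.0005, 0.0057, 0.02], [0.0003, -0.0005, 0.0057, 0.02], [0.0003, -0.0005, 0.0057, 0.02], [0.0003, -0.0005, 0.0057, 0.02]] left [0. 0. 0.] 0.0
```

View pics/s2z.png

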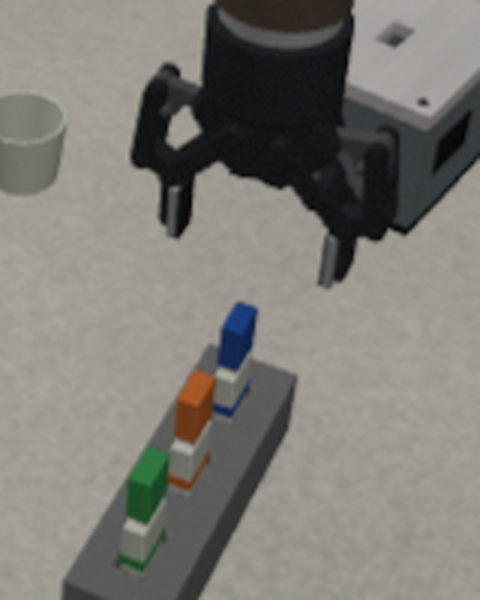

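Emit:
send_rows --increments '[[[0.001,-0.001,0.008,0],[0.001,-0.001,0.008,0],[0,-0.001,0.008,0],[0,0,0.008,0],[0,0,0.006,0],[0,0,0.004,0],[0,0,0,0],[0,0,0,0]]]'

```text
clock: 3.45
eef_pos: [0.4686, 0.1398, 0.0965]
tool_rot: [1.0, 0.007, -0.005, -0.001]
ft_force: [-0.0, -0.1, 0.1]
grip_width: 0.0854
```

```bash
python3 plan.py .469 .1395 .097 0.6
python3 - <<'E'
from h import *
c=cam('side','s3');cv2.imwrite('pics/s3z.png',cv2.resize(c['image'][180:380,300:460,::-1],None,fx=3,fy=3,interpolation=2))
E
```

```text
t 3.45 p [0.4686 0.1398 0.0965] phi 0.8 tilt z [-0.0109  0.0026 -0.9999] w 0.08540050968272711 F [-0.03 -0.07  0.07]
[[0.0, 0.0, -0.0001, 0.03], [0.0, 0.0, -0.0001, 0.03], [0.0, 0.0, -0.0001, 0.03], [0.0, 0.0, -0.0001, 0.03], [0.0, 0.0, -0.0001, 0.03], [0.0, 0.0, -0.0001, 0.03], [0.0, 0.0, -0.0001, 0.03], [0.0, 0.0, -0.0001, 0.03]] left [0. 0. 0.] 0.0
```

View pics/s3z.png

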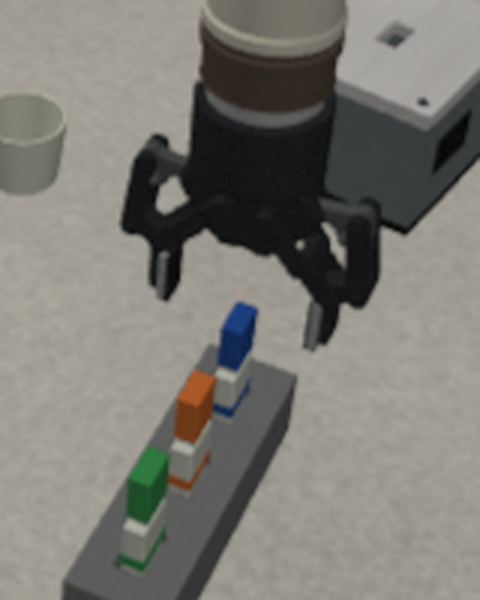

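Jaws straddle the cap. Closing.

Emit:
send_rows --hand 1 --increments '[[[0,0,0,0],[0,0,0,0],[0,0,0,0],[0,0,0,0],[0,0,0,0],[0,0,0,0],[0,0,0,0],[0,0,0,0]]]'

```text
clock: 4.3
eef_pos: [0.4698, 0.1401, 0.0981]
tool_rot: [1.0, 0.007, -0.004, -0.002]
ft_force: [0.3, 0.2, 0.3]
grip_width: 0.0121
```

```bash
python3 plan.py .469 .1395 .21 0.6
python3 - <<'E'
from h import *
c=cam('side','s4');cv2.imwrite('pics/s4z.png',cv2.resize(c['image'][180:380,300:460,::-1],None,fx=3,fy=3,interpolation=2))
E
```

```text
t 4.3 p [0.4698 0.1401 0.0981] phi 0.79 tilt z [-0.0077  0.0036 -1.    ] w 0.012141919084220333 F [0.26 0.19 0.27]
[[-0.0001, 0.0001, -0.014, 0.02], [-0.0001, 0.0001, -0.014, 0.02], [-0.0001, 0.0001, -0.014, 0.02], [-0.0001, 0.0001, -0.014, 0.02], [-0.0001, 0.0001, -0.014, 0.02], [-0.0001, 0.0001, -0.014, 0.02], [-0.0001, 0.0001, -0.014, 0.02], [-0.0001, 0.0001, -0.014, 0.02]] left [0. 0. 0.] 0.0
```

View pics/s4z.png

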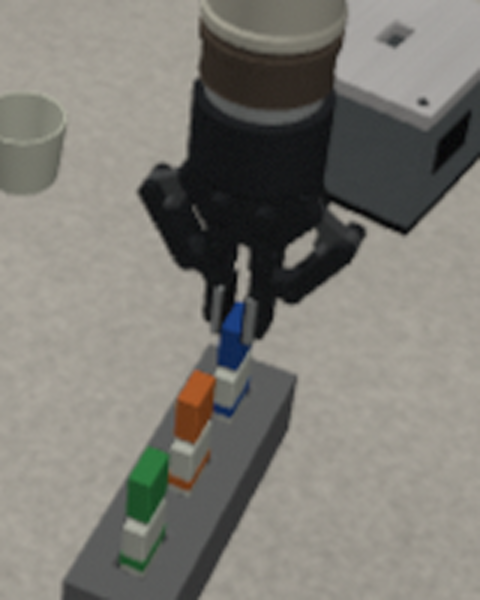

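Emit:
send_rows --increments '[[[0,0,-0.003,0],[0,0,-0.008,0],[0,0,-0.014,0],[0,0,-0.02,0],[0,0,-0.025,0],[0,0,-0.025,0],[0,0,-0.02,0],[0,0,-0.01,0]]]'

```text
clock: 5.15
eef_pos: [0.4694, 0.139, 0.2285]
tool_rot: [1.0, 0.007, -0.006, -0.001]
ft_force: [0.7, 0.1, -1.5]
grip_width: 0.012
```

```bash
python3 plan.py .488 -.2155 .225 -10.34
python3 - <<'E'
from h import *
c=cam('side','s5');cv2.imwrite('pics/s5z.png',cv2.resize(c['image'][130:330,300:460,::-1],None,fx=3,fy=3,interpolation=2))
E
```

```text
t 5.15 p [0.4694 0.139  0.2285] phi 0.78 tilt z [-0.0115  0.0019 -0.9999] w 0.012028312317693178 F [ 0.65  0.12 -1.5 ]
[[0.0017, 0.0443, 0.0004, 1.39], [0.0028, 0.0443, 0.0004, 1.39], [0.0039, 0.0442, 0.0004, 1.39], [0.0049, 0.0441, 0.0004, 1.39], [0.006, 0.044, 0.0004, 1.39], [0.0071, 0.0438, 0.0004, 1.39], [0.0081, 0.0436, 0.0004, 1.39], [0.0092, 0.0434, 0.0004, 1.39]] left [0. 0. 0.] 0.0
```

View pics/s5z.png

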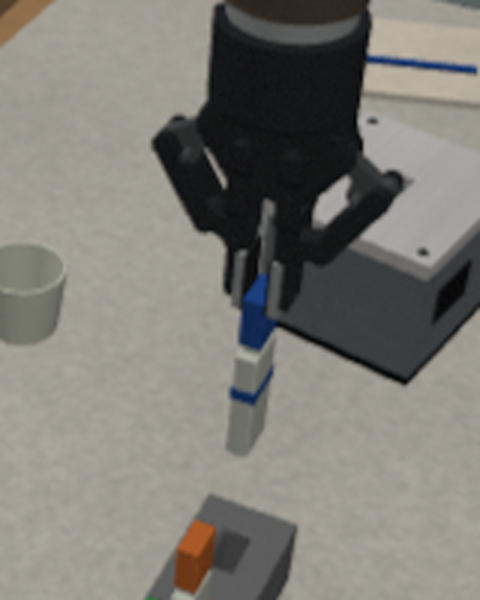

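The vial is out and held upright. Moving over to the reader.

Emit:
send_rows --increments '[[[0,0.01,-0.001,0.5],[0.001,0.02,-0.001,1],[0.002,0.03,-0.001,1.5],[0.003,0.035,-0.001,1.5],[0.004,0.035,-0.001,1.5],[0.004,0.035,0,1.5],[0.005,0.035,0,1.5],[0.005,0.03,0,1.4]]]'

```text
clock: 6.0
eef_pos: [0.473, -0.1005, 0.2262]
tool_rot: [0.996, -0.085, -0.012, 0.0]
ft_force: [0.1, -0.4, -1.1]
grip_width: 0.0121
```

```bash
python3 plan.py .488 -.2155 .23 -10.34
```

```text
t 6.0 p [ 0.473  -0.1005  0.2262] phi -9.71 tilt z [-0.0231  0.0017 -0.9997] w 0.01205436782849857 F [ 0.1  -0.36 -1.07]
[[0.0043, 0.0138, -0.0005, 0.08], [0.0043, 0.0138, -0.0005, 0.08], [0.0043, 0.0138, -0.0005, 0.08], [0.0043, 0.0138, -0.0005, 0.08], [0.0043, 0.0138, -0.0005, 0.08], [0.0044, 0.0138, -0.0005, 0.08], [0.0044, 0.0138, -0.0005, 0.08], [0.0044, 0.0138, -0.0005, 0.08]] left [0. 0. 0.] 0.0
```

Emit:
send_rows --increments '[[[0.004,0.018,-0.001,0.2],[0.004,0.018,-0.001,0.2],[0.004,0.018,0,0.2],[0.004,0.016,0,0],[0.004,0.014,0,0],[0.004,0.01,0,0],[0.004,0.005,0,0],[0.002,0,0,0]]]'

```text
clock: 6.8
eef_pos: [0.4768, -0.2148, 0.2183]
tool_rot: [0.995, -0.097, -0.021, -0.001]
ft_force: [0.1, -0.4, -0.2]
grip_width: 0.0122
```

```bash
python3 plan.py .488 -.2155 .23 -10.34
python3 - <<'E'
from h import *
c=cam('side','s6');cv2.imwrite('pics/s6z.png',cv2.resize(c['image'][60:260,340:500,::-1],None,fx=3,fy=3,interpolation=2))
c=cam('top','t6');cv2.imwrite('pics/t6z.png',cv2.resize(c['image'][220:370,370:520,::-1],None,fx=4,fy=4,interpolation=2))
E
python3 plan.py .488 -.2155 .23 -10.34
```

```text
t 6.8 p [ 0.4768 -0.2148  0.2183] phi -11.09 tilt z [-0.0407  0.0061 -0.9992] w 0.012236317654960534 F [ 0.07 -0.36 -0.21]
[[0.0014, -0.0002, -0.0015, -0.09], [0.0014, -0.0002, -0.0015, -0.09], [0.0014, -0.0002, -0.0015, -0.09], [0.0014, -0.0002, -0.0015, -0.09], [0.0014, -0.0002, -0.0015, -0.09], [0.0014, -0.0002, -0.0015, -0.09], [0.0014, -0.0002, -0.0015, -0.09], [0.0014, -0.0002, -0.0015, -0.09]] left [0. 0. 0.] 0.0
t 6.9 p [ 0.477  -0.2139  0.2184] phi -11.02 tilt z [-0.0405  0.0062 -0.9992] w 0.012260812600230158 F [-0.15 -1.12 -0.36]
[[0.0014, -0.0001, -0.0014, -0.09], [0.0014, -0.0001, -0.0014, -0.09], [0.0014, -0.0001, -0.0014, -0.09], [0.0014, -0.0001, -0.0014, -0.09], [0.0014, -0.0001, -0.0014, -0.09], [0.0014, -0.0001, -0.0014, -0.09], [0.0014, -0.0001, -0.0014, -0.09], [0.0014, -0.0001, -0.0014, -0.09]] left [0. 0. 0.] 0.0
```

View pics/s6z.png

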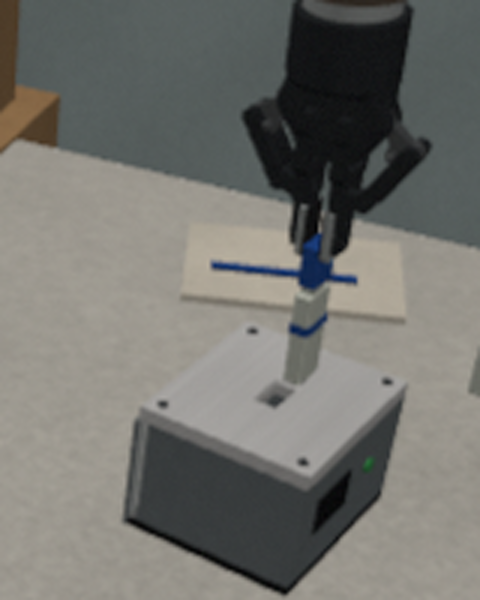

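View pics/t6z.png

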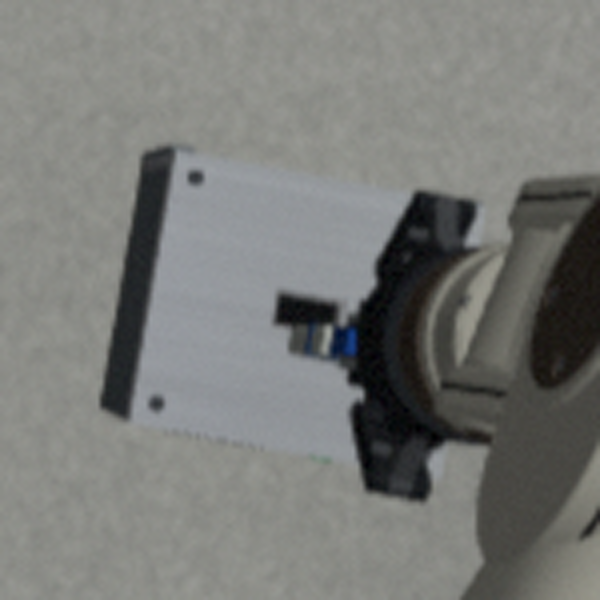

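The side view shows the vial about 10 mm off toward the robot from the slot, and the tool has tilted 2.3°. I'll make gentle corrections and watch how the tilt responds.

Emit:
send_rows --increments '[[[0,0,0,0],[0,0,0,0],[0,0,-0.004,0],[0,0,-0.004,0],[0,0,-0.004,0],[0,0,-0.004,0],[0,0,0,0],[0,0,0,0]]]'

```text
clock: 7.7
eef_pos: [0.4785, -0.2117, 0.2373]
tool_rot: [0.995, -0.094, -0.019, -0.001]
ft_force: [-0.6, 0.6, -0.4]
grip_width: 0.0119
```

```bash
python3 plan.py .488 -.2155 .23 -10.34
```

```text
t 7.7 p [ 0.4785 -0.2117  0.2373] phi -10.78 tilt z [-0.0384  0.0057 -0.9992] w 0.011918988803015469 F [-0.63  0.58 -0.43]
[[0.0013, 0.0002, 0.0009, -0.05], [0.0013, 0.0003, 0.0009, -0.05], [0.0013, 0.0003, 0.0009, -0.05], [0.0013, 0.0003, 0.0009, -0.05], [0.0013, 0.0003, 0.0009, -0.05], [0.0013, 0.0003, 0.0009, -0.05], [0.0013, 0.0003, 0.0009, -0.05], [0.0013, 0.0003, 0.0009, -0.05]] left [0. 0. 0.] 0.0
```

Emit:
send_rows --increments '[[[0.004,0,0,0],[-0.002,0,0,0],[-0.006,0,0,0],[-0.01,0,0,0],[-0.014,0,0,0],[-0.014,0,0,0],[-0.008,0,0,0],[0,0,0,0]]]'

```text
clock: 8.5
eef_pos: [0.424, -0.2011, 0.2382]
tool_rot: [0.995, -0.094, -0.021, -0.001]
ft_force: [-0.6, -0.0, -1.0]
grip_width: 0.0118
```

```bash
python3 plan.py .488 -.2155 .23 -10.34
```

```text
t 8.5 p [ 0.424  -0.2011  0.2382] phi -10.8 tilt z [-0.0416  0.0069 -0.9991] w 0.0117629210659738 F [-0.57 -0.   -1.03]
[[0.0082, 0.0003, 0.001, -0.06], [0.0082, 0.0003, 0.001, -0.06], [0.0082, 0.0003, 0.001, -0.06], [0.0082, 0.0003, 0.001, -0.06], [0.0082, 0.0003, 0.001, -0.06], [0.0082, 0.0003, 0.001, -0.06], [0.0082, 0.0003, 0.001, -0.06], [0.0082, 0.0003, 0.001, -0.06]] left [0. 0. 0.] 0.0
```

Emit:
send_rows --increments '[[[0.005,0,0,0],[0.01,0,0,0],[0.014,0,0,0],[0.014,0,0,0],[0.01,0.001,0,0],[0.006,0.001,0,0],[0.003,0.001,0,0],[0,0,0,0]]]'

```text
clock: 9.3
eef_pos: [0.4933, -0.2175, 0.2342]
tool_rot: [0.995, -0.094, -0.019, -0.001]
ft_force: [-0.4, 0.0, 0.3]
grip_width: 0.012
```

```bash
python3 plan.py .488 -.2155 .23 -10.34
```

```text
t 9.3 p [ 0.4933 -0.2175  0.2342] phi -10.74 tilt z [-0.0384  0.0061 -0.9992] w 0.01204289425363193 F [-0.37  0.04  0.26]
[[-0.0007, -0.0001, 0.0005, -0.05], [-0.0007, -0.0001, 0.0005, -0.05], [-0.0007, -0.0001, 0.0005, -0.05], [-0.0007, -0.0001, 0.0005, -0.05], [-0.0007, -0.0001, 0.0005, -0.05], [-0.0007, -0.0001, 0.0005, -0.05], [-0.0007, -0.0001, 0.0005, -0.05], [-0.0007, -0.0001, 0.0005, -0.05]] left [0. 0. 0.] 0.0
```

Emit:
send_rows --increments '[[[0,-0.005,0,0],[0,-0.012,0,0],[0,-0.02,0,0],[0,-0.02,0,0],[0,-0.012,0,0],[0,-0.005,0,0],[0,0,0,0],[0,0,0,0]]]'

```text
clock: 10.1
eef_pos: [0.5062, -0.1389, 0.2351]
tool_rot: [0.995, -0.094, -0.019, -0.001]
ft_force: [0.5, -0.0, -0.9]
grip_width: 0.0119
```

```bash
python3 plan.py .488 -.2155 .23 -10.34
```

```text
t 10.1 p [ 0.5062 -0.1389  0.2351] phi -10.74 tilt z [-0.0383  0.0065 -0.9992] w 0.011934838882301091 F [ 0.46 -0.02 -0.94]
[[-0.0004, 0.0098, 0.0006, -0.05], [-0.0005, 0.0098, 0.0006, -0.05], [-0.0005, 0.0098, 0.0006, -0.05], [-0.0005, 0.0098, 0.0006, -0.05], [-0.0005, 0.0098, 0.0006, -0.05], [-0.0005, 0.0098, 0.0006, -0.05], [-0.0005, 0.0098, 0.0006, -0.05], [-0.0005, 0.0098, 0.0006, -0.05]] left [0. 0. 0.] 0.0
```

Emit:
send_rows --increments '[[[0,0.005,0,0],[0,0.012,0,0],[-0.001,0.018,0,0],[-0.001,0.018,0,0],[-0.001,0.014,0,0],[-0.001,0.008,0,-0.2],[0,0.002,0,-0.2],[0,0,0,0]]]'

```text
clock: 10.9
eef_pos: [0.4851, -0.2239, 0.235]
tool_rot: [0.995, -0.093, -0.02, -0.001]
ft_force: [0.0, -0.3, -0.3]
grip_width: 0.012
```

```bash
python3 plan.py .488 -.2155 .23 -10.34
python3 - <<'E'
from h import *
c=cam('side','s7');cv2.imwrite('pics/s7z.png',cv2.resize(c['image'][80:230,360:480,::-1],None,fx=4,fy=4,interpolation=2))
c=cam('top','t7');cv2.imwrite('pics/t7z.png',cv2.resize(c['image'][250:350,400:500,::-1],None,fx=6,fy=6,interpolation=2))
E
```

```text
t 10.9 p [ 0.4851 -0.2239  0.235 ] phi -10.7 tilt z [-0.0388  0.0053 -0.9992] w 0.012016652961595039 F [ 0.05 -0.3  -0.34]
[[0.0002, -0.0011, 0.0006, -0.05], [0.0002, -0.0011, 0.0006, -0.05], [0.0002, -0.0011, 0.0006, -0.05], [0.0002, -0.0011, 0.0006, -0.05], [0.0002, -0.0011, 0.0006, -0.05], [0.0002, -0.0011, 0.0006, -0.05], [0.0002, -0.0011, 0.0006, -0.05], [0.0002, -0.0011, 0.0006, -0.05]] left [0. 0. 0.] 0.0
```

View pics/s7z.png

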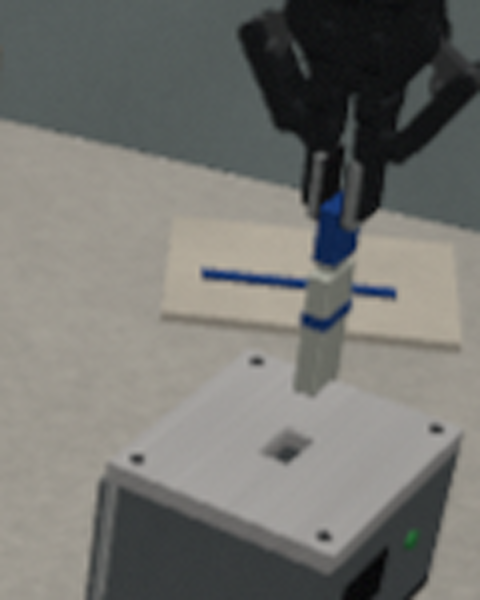

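View pics/t7z.png

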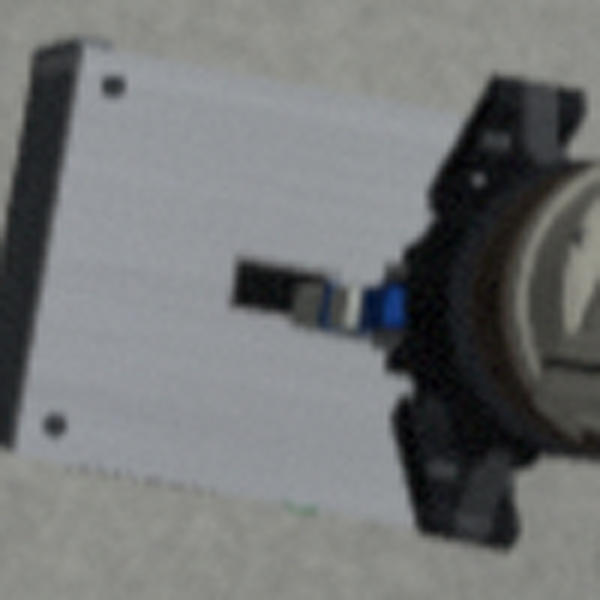

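```bash
cat > fit.py <<'E'
from plan import *
from scipy.optimize import least_squares
def slot(c):
    K=c['camera_matrix'];R=Ro.from_quat(c['rotation']).as_matrix()
def pts(c,p0,R0):
    P=world(c).reshape(-1,3); im=c['image'].reshape(-1,3).astype(int); v=(c['range_z']>0).ravel()
    q=(P-p0)@R0
    g=v&(abs(q[:,0])<.016)&(abs(q[:,1])<.024)&(q[:,2]>-.008)&(q[:,2]<.074)
    sat=im.max(1)-im.min(1); red=(im[:,0]>90)
    return P[g&(im.max(1)>70)]
def sdf(q):
    h=np.array([.007,.015,.036]); d=abs(q-[0,0,.036])-h
    return np.linalg.norm(np.maximum(d,0),axis=1)+np.minimum(d.max(1),0)
def fit(cs,p0,tx,ty,yaw,prior=True):
    R0=Ro.from_euler('zyx',[yaw,ty,tx]).as_matrix()
    Q=[pts(c,p0,R0) for c in cs]; print([len(q) for q in Q]); Q=np.vstack(Q)
    def f(s):
        R=Ro.from_euler('zyx',[yaw+s[3],ty+s[4],tx+s[5]]).as_matrix()
        return np.r_[sdf((Q-p0-s[:3])@R)/.0015,s[3]/.01,s[4]/.01,s[5]/.01]
    r=least_squares(f,np.zeros(6),loss='soft_l1'); s=r.x
    print('pos',(p0+s[:3]).round(4),'yaw,ty,tx deg',np.degrees([yaw+s[3],ty+s[4],tx+s[5]]).round(2),'rms',(np.sqrt(np.mean(sdf((Q-p0-s[:3])@Ro.from_euler('zyx',[yaw+s[3],ty+s[4],tx+s[5]]).as_matrix())**2))*1e3).round(2))
    return p0+s[:3]
def hole(c):
    P=world(c); z=P[...,2]; K=c['camera_matrix'];R=Ro.from_quat(c['rotation']).as_matrix();e=c['eye']
if __name__=='__main__':
    tag=sys.argv[1]
    o,R,phi=st(); zt=R[:,2]; p=np.array(o['eef_pos'])
    ax=-zt; # up axis of tool
    ty=np.arctan2(ax[0],ax[2])-.0077; tx=-ax[1]-.0036+.0036
    up=np.array([ax[0]-.0077,ax[1]+.0036,1])
    p0=p-.088*up
    print('pred bottom',p0.round(4))
    for nm in (['s'],['t'],['s','t']):
        cs=[dict(np.load(k+tag+'.npz')) for k in nm]; fit(cs,p0,-up[1],up[0],np.radians(phi-.2))
E
python3 fit.py 7
```

```text
pred bottom [ 0.4826 -0.2231  0.147 ]
[342]
pos [ 0.4824 -0.2258  0.1473] yaw,ty,tx deg [-10.87   1.78   0.02] rms 1.31
[59]
pos [ 0.481  -0.2258  0.147 ] yaw,ty,tx deg [-1.084e+01  1.830e+00 -1.000e-02] rms 0.71
[342, 59]
pos [ 0.4822 -0.2258  0.1472] yaw,ty,tx deg [-10.78   1.84   0.02] rms 1.26
```

Both cameras put the vial's underside near (0.482, −0.226, 0.147). The slot is near (0.488, −0.2157). Correcting.

Emit:
send_rows --increments '[[[0.001,-0.002,0.001,-0.1],[0.001,-0.003,0.002,-0.2],[0.001,-0.003,0.003,-0.1],[0.001,-0.002,0.003,0],[0.001,-0.001,0.003,0],[0,0,0.001,0],[0,0,0,0],[0,0,0,0]]]'

```text
clock: 11.8
eef_pos: [0.493, -0.2094, 0.2202]
tool_rot: [0.996, -0.086, -0.02, -0.001]
ft_force: [0.4, 0.0, -0.5]
grip_width: 0.0119
```

```bash
python3 plan.py .488 -.2155 .23 -10.34
python3 - <<'E'
from h import *
c=cam('side','s8');cv2.imwrite('pics/s8z.png',cv2.resize(c['image'][80:230,360:480,::-1],None,fx=4,fy=4,interpolation=2))
c=cam('top','t8');cv2.imwrite('pics/t8z.png',cv2.resize(c['image'][250:350,400:500,::-1],None,fx=6,fy=6,interpolation=2))
E
python3 fit.py 8
```

```text
t 11.8 p [ 0.493  -0.2094  0.2202] phi -9.92 tilt z [-0.0395  0.006  -0.9992] w 0.011911881660393236 F [ 0.36  0.05 -0.55]
[[-0.0005, 0.0009, -0.0012, 0.05], [-0.0005, 0.0009, -0.0012, 0.05], [-0.0005, 0.0009, -0.0012, 0.05], [-0.0005, 0.0009, -0.0012, 0.05], [-0.0005, 0.0009, -0.0012, 0.05], [-0.0005, 0.0009, -0.0012, 0.05], [-0.0005, 0.0009, -0.0012, 0.05], [-0.0005, 0.0009, -0.0012, 0.05]] left [0. 0. 0.] 0.0
pred bottom [ 0.4902 -0.2093  0.1323]
[337]
pos [ 0.4902 -0.2109  0.1325] yaw,ty,tx deg [-9.98  1.67  0.3 ] rms 1.32
[38]
pos [ 0.4889 -0.2113  0.1324] yaw,ty,tx deg [-10.16   1.84   0.26] rms 0.79
[337, 38]
pos [ 0.4902 -0.2109  0.1325] yaw,ty,tx deg [-9.91  1.61  0.43] rms 1.29
```

View pics/s8z.png

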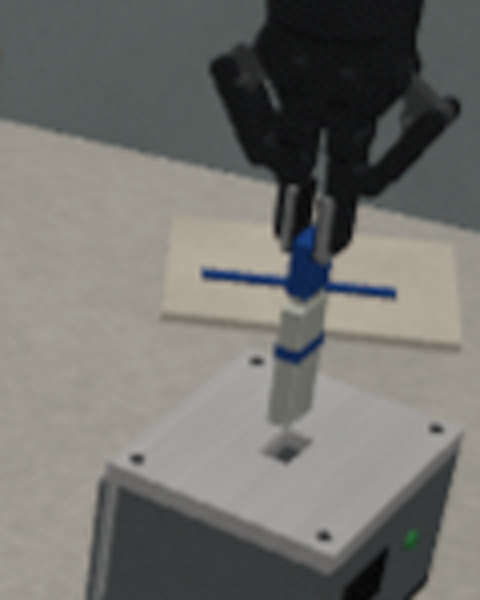

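View pics/t8z.png

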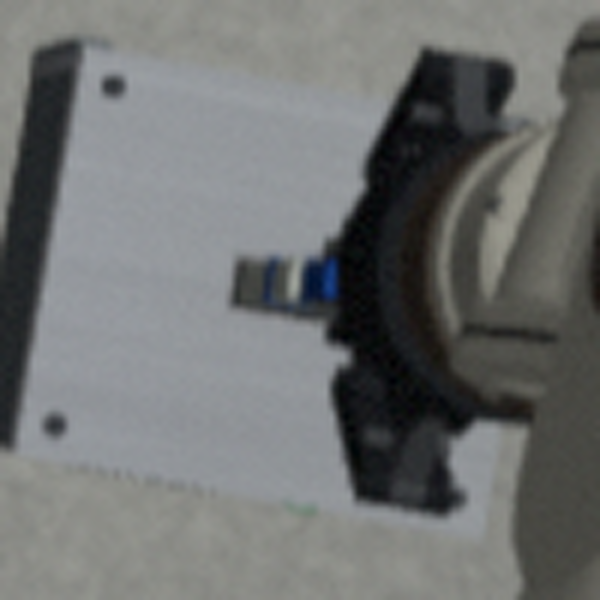

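Emit:
send_rows --increments '[[[0,0.001,0.002,0.1],[0,0.001,0.002,0.1],[0,0.001,0.002,0.1],[0,0.0005,0.002,0],[0,0,0.001,0],[0,0,0,0],[0,0,0,0],[0,0,0,0]]]'

```text
clock: 12.7
eef_pos: [0.4919, -0.2138, 0.2107]
tool_rot: [0.996, -0.09, -0.02, -0.001]
ft_force: [0.4, -0.4, 0.2]
grip_width: 0.0121
```

```bash
python3 plan.py .488 -.2155 .23 -10.34
python3 - <<'E'
from h import *
c=cam('side','s9');cv2.imwrite('pics/s9z.png',cv2.resize(c['image'][130:230,370:470,::-1],None,fx=6,fy=6,interpolation=2))
c=cam('top','t9');cv2.imwrite('pics/t9z.png',cv2.resize(c['image'][250:350,400:500,::-1],None,fx=6,fy=6,interpolation=2))
E
python3 fit.py 9
```

```text
t 12.7 p [ 0.4919 -0.2138  0.2107] phi -10.32 tilt z [-0.0389  0.0057 -0.9992] w 0.0120858319174353 F [ 0.39 -0.42  0.25]
[[-0.0004, 0.0003, -0.0024, 0.0], [-0.0004, 0.0003, -0.0024, 0.0], [-0.0004, 0.0003, -0.0024, 0.0], [-0.0004, 0.0003, -0.0024, 0.0], [-0.0004, 0.0003, -0.0024, 0.0], [-0.0004, 0.0003, -0.0024, 0.0], [-0.0004, 0.0003, -0.0024, 0.0], [-0.0004, 0.0003, -0.0024, 0.0]] left [0. 0. 0.] 0.0
pred bottom [ 0.4892 -0.2136  0.1227]
[326]
pos [ 0.4889 -0.2155  0.1238] yaw,ty,tx deg [-1.003e+01  1.920e+00 -1.000e-02] rms 1.3
[47]
pos [ 0.4876 -0.2153  0.1222] yaw,ty,tx deg [-10.49   1.79   0.29] rms 1.43
[326, 47]
pos [ 0.4888 -0.2155  0.1233] yaw,ty,tx deg [-9.82  1.99  0.11] rms 1.36
```

View pics/s9z.png

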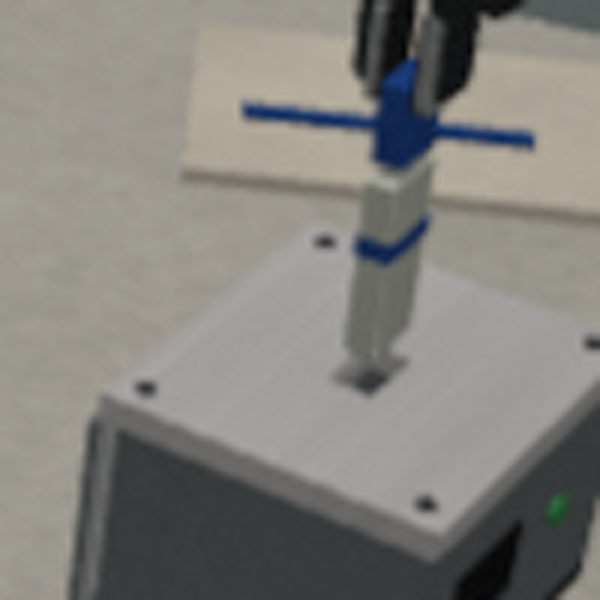

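View pics/t9z.png

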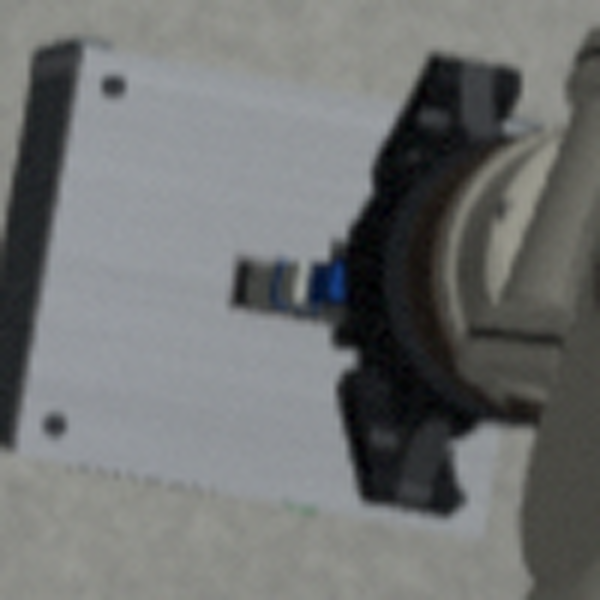

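Underside aligned with the slot to within about 1 mm in both cameras. Lowering along the tool axis and checking forces.

Emit:
send_rows --increments '[[[0,0,0.002,0],[0,0,0.003,0],[0,0,0.003,0],[0,0,0.003,0],[0,0,0.003,0],[0,0,0.002,0],[0,0,0.001,0],[0,0,0,0]]]'

```text
clock: 13.6
eef_pos: [0.491, -0.2135, 0.1919]
tool_rot: [0.996, -0.09, -0.02, -0.001]
ft_force: [0.8, -0.4, -0.9]
grip_width: 0.0119
```

```bash
python3 plan.py .488 -.2155 .153 -10.34
python3 - <<'E'
from h import *
c=cam('side','sA');cv2.imwrite('pics/sAz.png',cv2.resize(c['image'][130:230,370:470,::-1],None,fx=6,fy=6,interpolation=2))
E
```

```text
t 13.6 p [ 0.491  -0.2135  0.1919] phi -10.31 tilt z [-0.0394  0.0059 -0.9992] w 0.011873573200822855 F [ 0.76 -0.41 -0.85]
[[-0.0003, 0.0003, 0.0049, 0.0], [-0.0003, 0.0003, 0.0049, 0.0], [-0.0003, 0.0003, 0.0049, 0.0], [-0.0003, 0.0003, 0.0049, 0.0], [-0.0003, 0.0003, 0.0049, 0.0], [-0.0003, 0.0003, 0.0049, 0.0], [-0.0003, 0.0003, 0.0049, 0.0], [-0.0003, 0.0003, 0.0049, 0.0]] left [0. 0. 0.] 0.0
```

View pics/sAz.png

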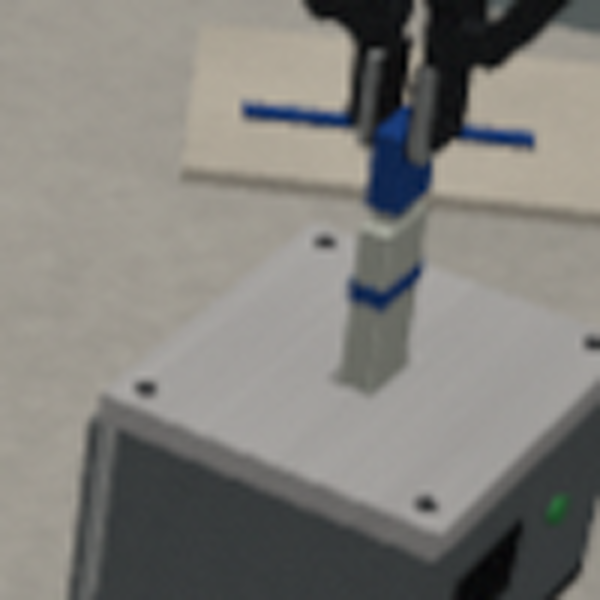

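The vial has entered the slot at about (370,380) with no contact force. Continuing.

Emit:
send_rows --increments '[[[0,0,0.003,0],[0,0,0.004,0],[0,0,0.004,0],[0,0,0.004,0],[0,0,0.004,0],[0,0,0.003,0],[0,0,0.001,0],[0,0,0,0]]]'

```text
clock: 14.45
eef_pos: [0.49, -0.2133, 0.1668]
tool_rot: [0.996, -0.09, -0.02, -0.001]
ft_force: [0.6, -0.7, 0.2]
grip_width: 0.012
```

```bash
python3 plan.py .488 -.2155 .153 -10.34
python3 - <<'E'
from h import *
c=cam('side','sB');cv2.imwrite('pics/sBz.png',cv2.resize(c['image'][130:230,370:470,::-1],None,fx=6,fy=6,interpolation=2))
E
```

```text
t 14.45 p [ 0.49   -0.2133  0.1668] phi -10.31 tilt z [-0.0394  0.006  -0.9992] w 0.011961657010215678 F [ 0.59 -0.72  0.18]
[[-0.0002, 0.0003, 0.0017, 0.0], [-0.0002, 0.0003, 0.0017, 0.0], [-0.0002, 0.0003, 0.0017, 0.0], [-0.0002, 0.0003, 0.0017, 0.0], [-0.0002, 0.0003, 0.0017, 0.0], [-0.0002, 0.0003, 0.0017, 0.0], [-0.0002, 0.0003, 0.0017, 0.0], [-0.0002, 0.0003, 0.0017, 0.0]] left [0. 0. 0.] 0.0
```

View pics/sBz.png

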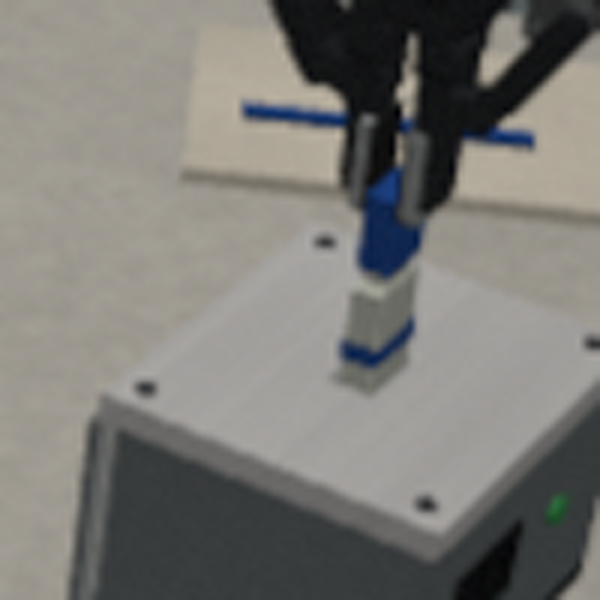

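Emit:
send_rows --increments '[[[0,0,0.002,0],[0,0,0.003,0],[0,0,0.003,0],[0,0,0.002,0],[0,0,0.001,0],[0,0,0.001,0],[0,0,0,0],[0,0,0,0]]]'

```text
clock: 15.3
eef_pos: [0.4898, -0.2134, 0.1543]
tool_rot: [0.996, -0.09, -0.019, -0.001]
ft_force: [0.6, -0.5, -0.7]
grip_width: 0.0122
```

```bash
python3 plan.py .488 -.2155 .153 -10.34
python3 - <<'E'
from h import *
c=cam('side','sC');cv2.imwrite('pics/sCz.png',cv2.resize(c['image'][150:210,400:460,::-1],None,fx=10,fy=10,interpolation=2))
P=world(c); im=c['image'].astype(int)
m=(im[...,2]>im[...,0]+40)&(abs(P[...,0]-.488)<.03)&(abs(P[...,1]+.2155)<.03)
z=P[...,2][m]; print(np.histogram(z,bins=np.arange(.1,.18,.004)))
t=(abs(P[...,2]-.11)<.008)&(abs(P[...,0]-.488)<.05)&(abs(P[...,1]+.2155)<.05)&~m; print(np.median(P[...,2][t]))
E
```

```text
t 15.3 p [ 0.4898 -0.2134  0.1543] phi -10.31 tilt z [-0.0386  0.0056 -0.9992] w 0.012230266658716182 F [ 0.59 -0.46 -0.74]
[[-0.0002, 0.0003, 0.0002, 0.0], [-0.0002, 0.0003, 0.0002, 0.0], [-0.0002, 0.0003, 0.0002, 0.0], [-0.0002, 0.0003, 0.0002, 0.0], [-0.0002, 0.0003, 0.0002, 0.0], [-0.0002, 0.0003, 0.0002, 0.0], [-0.0002, 0.0003, 0.0002, 0.0], [-0.0002, 0.0003, 0.0002, 0.0]] left [0. 0. 0.] 0.0
(array([ 0,  2,  9,  3,  1,  0,  0,  0,  0,  0,  0,  6, 13, 12,  8, 12, 10,
        8, 16]), array([0.1  , 0.104, 0.108, 0.112, 0.116, 0.12 , 0.124, 0.128, 0.132,
       0.136, 0.14 , 0.144, 0.148, 0.152, 0.156, 0.16 , 0.164, 0.168,
       0.172, 0.176]))
0.11075312828227135
```

View pics/sCz.png

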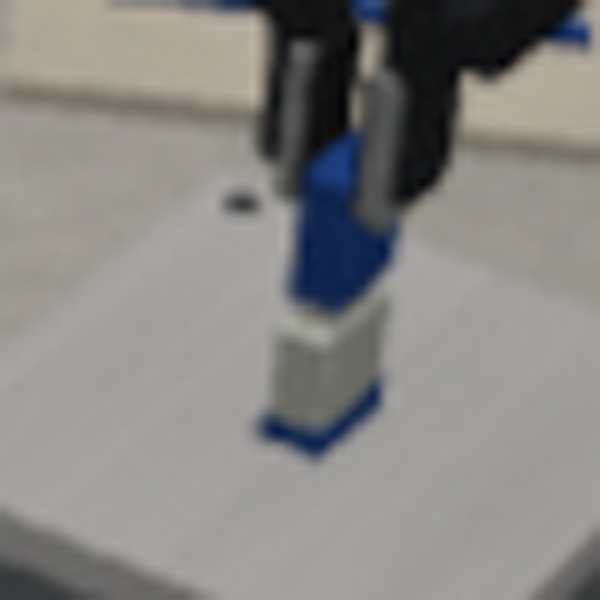

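The band's lower part has gone into the slot and about 1.3 mm remains. One small nudge.

Emit:
send_rows --increments '[[[0,0,0.0005,0],[0,0,0.0005,0],[0,0,0.0003,0],[0,0,0,0],[0,0,0,0],[0,0,0,0],[0,0,0,0],[0,0,0,0]]]'

```text
clock: 16.15
eef_pos: [0.49, -0.2135, 0.1532]
tool_rot: [0.996, -0.09, -0.019, -0.001]
ft_force: [-0.7, -0.2, -0.4]
grip_width: 0.0121
```

```bash
python3 plan.py .488 -.2155 .153 -10.34
python3 - <<'E'
from h import *
c=cam('side','sD');cv2.imwrite('pics/sDz.png',cv2.resize(c['image'][150:210,400:460,::-1],None,fx=10,fy=10,interpolation=2))
P=world(c); im=c['image'].astype(int)
m=(im[...,2]>im[...,0]+40)&(abs(P[...,0]-.488)<.03)&(abs(P[...,1]+.2155)<.03)
z=P[...,2][m]; print(np.histogram(z,bins=np.arange(.1,.16,.004))[0])
c=cam('top','tD')
E
python3 plan.py .488 -.2155 .153 -10.34
```

```text
t 16.15 p [ 0.49   -0.2135  0.1532] phi -10.31 tilt z [-0.0379  0.0053 -0.9993] w 0.012075261856890831 F [-0.74 -0.23 -0.42]
[[-0.0002, 0.0003, 0.0, 0.0], [-0.0002, 0.0003, 0.0, 0.0], [-0.0002, 0.0003, 0.0, 0.0], [-0.0002, 0.0003, 0.0, 0.0], [-0.0002, 0.0003, 0.0, 0.0], [-0.0002, 0.0003, 0.0, 0.0], [-0.0002, 0.0003, 0.0, 0.0], [-0.0002, 0.0003, 0.0, 0.0]] left [0. 0. 0.] 0.0
[ 0  1  8  2  0  0  0  0  0  0  1  9 16 15]
t 16.25 p [ 0.49   -0.2135  0.1532] phi -10.31 tilt z [-0.0379  0.0053 -0.9993] w 0.012170160220703939 F [-0.06 -0.43 -0.76]
[[-0.0002, 0.0003, 0.0, 0.0], [-0.0002, 0.0003, 0.0, 0.0], [-0.0002, 0.0003, 0.0, 0.0], [-0.0002, 0.0003, 0.0, 0.0], [-0.0002, 0.0003, 0.0, 0.0], [-0.0002, 0.0003, 0.0, 0.0], [-0.0002, 0.0003, 0.0, 0.0], [-0.0002, 0.0003, 0.0, 0.0]] left [0. 0. 0.] 0.0
```

View pics/sDz.png

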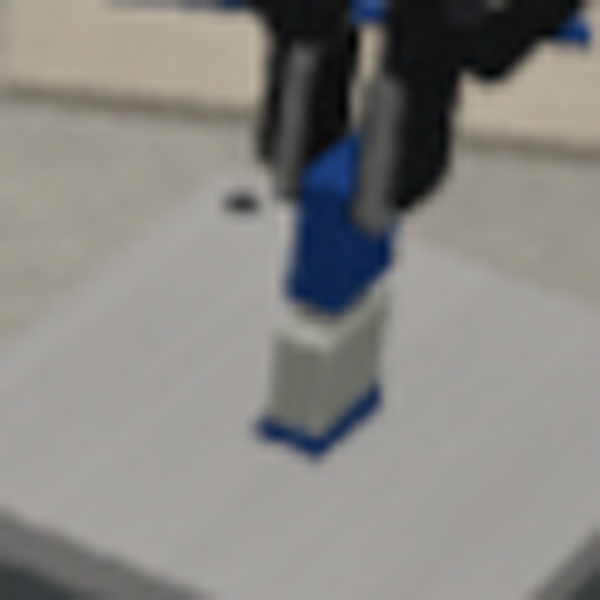

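View pics/tD.png

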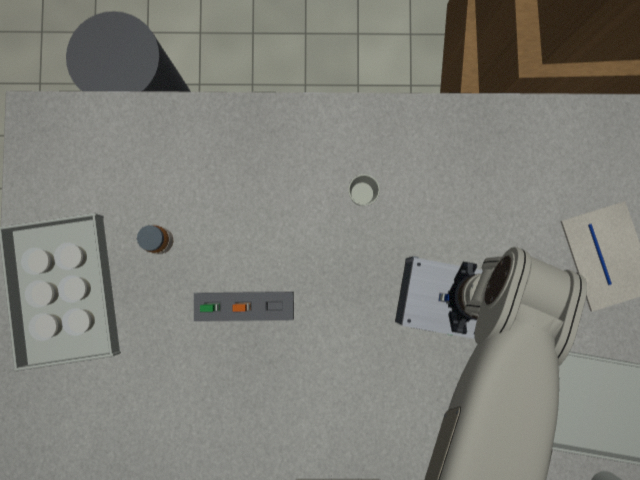

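The upper half of the band shows just above the plate at about (318,440). The other two vials stay in the rack at (210,307) and (242,307), with the cup at (363,190) and the jar at (152,238), all in place. Forces are under 1 N, so I'm handing in.

```bash
python3 -c "
from h import *
print(order.job_done())"
```

```text
the job is handed in; nothing more can be done
None
```

I took the blue vial from the rack and lowered it through the reader's slot. I handed the job in at about 16 s with the vial still held in the gripper.

- **Height:** the tool's height puts the middle of the band about level with the top of the plate, within roughly 1 mm. The last side picture agrees, with only the upper part of the band showing above the plate.
- **Contact:** outside forces read under 1 N at the last checks, so the vial isn't pressing hard on the slot. The finger opening held steady at 12 mm, though the cap is 14 mm; the vial stayed held throughout.
- **Other objects:** the last top picture shows the other two vials, the cup and the jar where they started.
- **Tilt:** the tool tipped by about 2.2° during the move across, and I could not correct it with the moves available. The vial leans about 1.8° from vertical, which the slot's clearance allowed.
- **Position check:** the two cameras differed by about 1 mm on where the vial was in x. I took no vial position measurement once the vial was inside the slot, only forces and pictures.

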